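Pack four capped glass containers into their cardboard nests

TASK

Pack the four black-capped glass containers: set each one upright in the cardboard nest whose recess matches its shape and size (slim vial, wide jar, square bottle, flat flask), down on the recess floor and in line with the sides of the recess. Do it in any order, set the glass down gently without dropping it, and leave the two short open vials standing where they are.

Things in the scene. Friction and masses are not known exactly. Their poses are not given: they have to be found in the camera images.
- vial: Slim round vial, clear glass with a black cap, standing upright; origin at the centre of its underside, z up. Sizes in mm. Diameter 28, total height 95; the cap is the top 22, diameter 26. Free of any yaw.
- jar: Wide squat round jar, clear glass with a black cap, standing upright; origin at the centre of its underside, z up. Sizes in mm. Diameter 60, total height 62; the cap is the top 20, diameter 56. Free of any yaw.
- square_bottle: Square bottle, clear glass with a black cap, standing upright; origin at the centre of its underside, z up. Sizes in mm. 44 x 44 in plan, total height 80; the square cap is the top 22, 40 x 40. x and y axes are normal to its sides.
- flask: Flat rectangular flask, clear glass with a black cap, standing upright; origin at the centre of its underside, z up. Sizes in mm. 64 (along x) by 34 (along y) in plan, total height 85; the rectangular cap is the top 22, 58 by 30.
- vial_nest: Brown cardboard packing nest, fixed to the bench, 16 mm high, with a recess 12 mm deep (its floor is 4 mm above the bench); origin at the centre of its underside, z up. Sizes in mm. Outside 70 x 70; small round recess, diameter 44: for the slim vial.
- jar_nest: Brown cardboard packing nest, fixed to the bench, 16 mm high, with a recess 12 mm deep (its floor is 4 mm above the bench); origin at the centre of its underside, z up. Sizes in mm. Outside 94 x 94; large round recess, diameter 76: for the wide jar.
- square_nest: Brown cardboard packing nest, fixed to the bench, 16 mm high, with a recess 12 mm deep (its floor is 4 mm above the bench); origin at the centre of its underside, z up. Sizes in mm. Outside 80 x 80; square recess 60 x 60, sides along x and y: for the square bottle.
- flask_nest: Brown cardboard packing nest, fixed to the bench, 16 mm high, with a recess 12 mm deep (its floor is 4 mm above the bench); origin at the centre of its underside, z up. Sizes in mm. Outside 98 (along x) by 68 (along y); rectangular recess 80 (along x) by 50 (along y): for the flat flask.
- open_vial_a: Short open glass vial without a cap, diameter 30 mm, height 45 mm, standing about 0.55 m straight ahead of the robot, to be left alone; origin at the centre of its underside.
- open_vial_b: Another short open glass vial without a cap, diameter 30 mm, height 45 mm, standing farther from the robot (about 0.70 m straight ahead), to be left alone; origin at the centre of its underside.
Not all that is in view belongs to the job. Leave any green or orange look-alike of the jar_nest alone.

How it is judged (in metres and radians):
At the end, for the whole second after the job is handed in: Each container is at rest in its own nest, centre within 12 mm of the nest centre, underside less than 8 mm above the nest underside (on the recess floor), upright within 0.1 rad; flask and square bottle parallel to their recesses within 0.27 rad (horizontal distance between vial and vial_nest below 0.012 m and z of vial in the frame of vial_nest below 0.008 m and angle between each of vial, jar, square_bottle, flask's own z axis and vertical below 0.1 rad and linear speed of each of vial, jar, square_bottle, flask below 0.02 m/s and horizontal distance between jar and jar_nest below 0.012 m and z of jar in the frame of jar_nest below 0.008 m and horizontal distance between square_bottle and square_nest below 0.012 m and z of square_bottle in the frame of square_nest below 0.008 m and horizontal distance between flask and flask_nest below 0.012 m and z of flask in the frame of flask_nest below 0.008 m and angle between the x axis of flask and the x axis of flask_nest, either way round below 0.27 rad and (angle between the x axis of square_bottle and the x axis of square_nest, either way round below 0.27 rad or angle between the x axis of square_bottle and the y axis of square_nest, either way round below 0.27 rad)); the robot touches nothing.
It fails at once if the vial is dropped: it falls freely faster than 0.6 m/s (a fall of about 18 mm) (linear speed of vial above 0.6 m/s and contact force between vial and anything else below 0.01 N).
It fails at once if the jar is dropped: it falls freely faster than 0.6 m/s (a fall of about 18 mm) (linear speed of jar above 0.6 m/s and contact force between jar and anything else below 0.01 N).
It fails at once if the square bottle is dropped: it falls freely faster than 0.6 m/s (a fall of about 18 mm) (linear speed of square_bottle above 0.6 m/s and contact force between square_bottle and anything else below 0.01 N).
It fails at once if the flask is dropped: it falls freely faster than 0.6 m/s (a fall of about 18 mm) (linear speed of flask above 0.6 m/s and contact force between flask and anything else below 0.01 N).
It fails at once if an open vial is shifted by more than 30 mm or knocked over (distance of any of open_vial_a, open_vial_b from where it was at the start of the episode above 0.03 m or angle between any of open_vial_a, open_vial_b's own z axis and vertical above 0.5 rad).
It also fails if it takes over 120 s, if anything falls off the work surface, if the arm or the gripper's body presses on something with over 40 N, if the wrist force passes 120 N, or if a joint passes its speed limit or range.

ROBOT

A 6-joint arm with a two-finger parallel gripper is mounted at the origin on the work surface. World frame = base frame: x ahead of the robot, y to its left, z up, the work surface at z = 0. Lengths are in mm, angles in rad, forces in N, time in s.
With the tool pointing down it reaches from about 300 to 775 mm from the base axis. Payload 14.6 kg.
Tool frame: the origin (TCP) lies between the finger pads; the fingertips stand 22 mm ahead of it and the grasp point (between the pads) lies 3 mm ahead of it (finger_overhang is the distance from the TCP to the fingertips, in mm); z points along the fingers, y is the direction in which the jaws open and shut (so a half turn about z gives the same grasp; the last joint's range is limited). The gripper opens to 94 mm and grips with 3 to 60 N. Pads are 16 mm wide; open, the fingers measure 119 mm over their backs; the gripper's body (75 mm by 177 mm) begins 78 mm behind the grasp point.
Start: joints at [1.122, 0.3, 1.521, -0, 1.321, -0.067], TCP at [204.922, 510.388, 197.046] pointing down, gripper open.
Joint ranges: [-3.03, 3.03], [-0.79, 2.21], [0.23, 2.52], [-1.04, 4.18], [0, 3.07], [-2.55, 2.55]. Speed limits (rad/s): [2.22, 2.22, 2.57, 3.14, 3.14, 3.14].

INTERFACE

Orientations are given as [roll, pitch, yaw] about the fixed x, y, z axes, in that order (R = Rz(yaw) Ry(pitch) Rx(roll)).
In Python, from cell import * gives the robot as it stands.
- The arm moves only by the tool jog_arm, never from a script. Its argument "increments" is a list of rows, each a list of 7 numbers: the shift along the tool's x, y, z in cm, then the turn, a rotation vector about the tool's x, y, z in degrees, then the finger opening in cm, from 0 to 9.4. In form: [[x, y, z, wx, wy, wz, grip], ...]. A call has 1 to 20 rows; each row shifts and turns the commanded pose from where the row before left it, along the tool's axes as they then stand; what a row does not reach is not made up. A row lasts 1/8 s, in which the tool goes at most 62.5 mm and 10.7 degrees, less where a joint would pass 70% of its speed; a pose out of reach is approached as far as the arm can. A call is refused whole if a number of a shift passes 6.25 or a number of a turn 10.7, either way. A call with a gripper value outside its range is refused whole. The fingers move at their own pace and stop on an object; "squeeze" is the grip in N (left out, the last holds). Time passes only in rows, so rows that do not move let the fingers close. It gives the time, the measured TCP pose, the force and the opening at its end, in the units of the state.
- read_state(): the state, without advancing time (a new reading comes with each control period).
- camera(name): name is "scene" or "side" or "wrist"; returns a dict with "image" (420x560x3 uint8, red, green, blue), "K" (3x3 intrinsics, pixels), "k1" (the pictures are not rectified: a ray, as slopes to the right and down, at radius r is drawn at 1 + k1 r^2 times it, then the intrinsics apply), "rvec" (rotation vector, rad) and "tvec" (3), from world to camera coordinates, as OpenCV has them. Camera axes: x right, y down, z forward; pixel columns grow to the right and rows downward; lengths in mm; the calibration is good to about 2 mm. A picture is of the moment at which its call begins. There is no depth.
- sign_off(): hands the job in, once; it reports no verdict.
Trained networks look in a picture, given as the dict that the camera call returned (one of the last four; its "shot" number tells which), for a name from the list of things; names that differ only in an ending like _2 or _b are one class to them, and where a whole thing is asked for, a point or a joint stands for the part that bears it (a point fixed in the world has none). Each returns a list of dicts, best first, with "conf" (0 to 1); they miss things now and then, are a little off and sometimes report something else, mostly with a low value. They report only what shows in the picture. A call takes as long as a camera call. They do not tell look-alikes from the thing itself.
- recognise(picture, name): "centre" ([x, y, z] in mm, in the coordinates of the camera as it stood for that picture, good to about 4 mm: the middle of the surface that is visible of it).
- regions_of(picture, name): "mask" (420x560 bool, what is visible of it).
The state is a dict: "clock": time; "joints": joint angles; "qd": joint speeds; "effort": joint torques, N m; "eef_pos": TCP position; "eef_rot": TCP orientation; "wrist_force": force on the tool from outside, world axes, zero at the start; "moment": the same for the moment, N m; "finger_gap": finger opening in mm.
Only numpy, scipy, OpenCV 4.12 (cv2) and the standard library are available. Lean on these libraries where they do the work, as an engineer would, in place of code of your own. Each camera call takes 0.05 s, during which the arm holds its last target.

## Working session

There is one attempt and no reset: what is moved stays moved. The work goes in short steps, Python scripts to look and compute and a tool call to move; the robot and the scene stay as the last step left them, time stands still between calls to the robot, and variables do not carry over. Pictures are saved under pics/ and viewed, and the job is handed in when it is done.

Besides the shell and the picture viewer there is one more tool, called after ">>>" as name(argument=value, ...), one argument or row to a line, values as JSON. jog_arm: Moves the arm, as the interface text tells. Its arguments: {"type":"object","properties":{"increments":{"type":"array"},"squeeze":{"type":"number"}},"required":["increments"]}

```bash
ls; mkdir -p pics
python3 - <<'E'
from cell import *
import cv2
print(read_state())
for n in ["scene","side","wrist"]:
    c=camera(n); cv2.imwrite(f"pics/{n}0.png",c["image"][:,:,::-1]); print(n,c["K"],c["k1"],c["rvec"],c["tvec"])
E
```

```text
pics
{'clock': 0.0, 'joints': array([ 1.12237072e+00,  3.00479239e-01,  1.52162010e+00,  1.55151458e-05,
        1.32068527e+00, -6.65881526e-02]), 'qd': array([ 0.00030267,  0.0006778 , -0.00023923, -0.00066363,  0.00108003,
        0.00062409]), 'effort': array([ 5.00183305e-04, -5.31796432e+01, -3.52741635e+01,  7.08833733e-02,
        2.42892362e-02, -1.09534203e-04]), 'eef_pos': array([204.81316355, 510.13493539, 196.46536346]), 'eef_rot': array([-3.14040433e+00, -9.43065481e-05,  2.75975129e+00]), 'wrist_force': array([0.43244783, 0.09760014, 0.34603638]), 'moment': array([-0.03037548,  0.02691837,  0.01148751]), 'finger_gap': 93.91765916356297}
scene [[417.10686102   0.         281.04700415]
 [  0.         417.10686102 213.64933882]
 [  0.           0.           1.        ]] -0.10304514510633417 [ 1.90039788  1.37292438 -0.65176938] [ -91.42237748 -253.12869017 1461.68462809]
side [[461.53383816   0.         280.52813064]
 [  0.         461.53383816 199.55838684]
 [  0.           0.           1.        ]] -0.07053203101391062 [ 2.06930405 -0.77191977  0.36956546] [-383.28987373  179.30774683 1193.87199699]
wrist [[322.20971526   0.         285.28722708]
 [  0.         322.20971526 210.10401094]
 [  0.           0.           1.        ]] -0.05877377093692301 [-2.41519453 -1.63186555 -0.21599694] [-548.28611227  -25.21898008  391.15810971]
```

View pics/scene0.png

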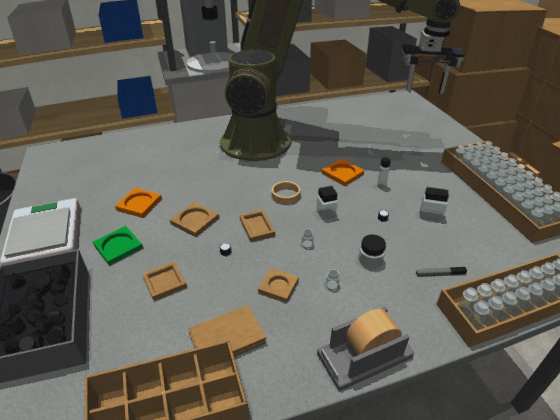

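View pics/side0.png

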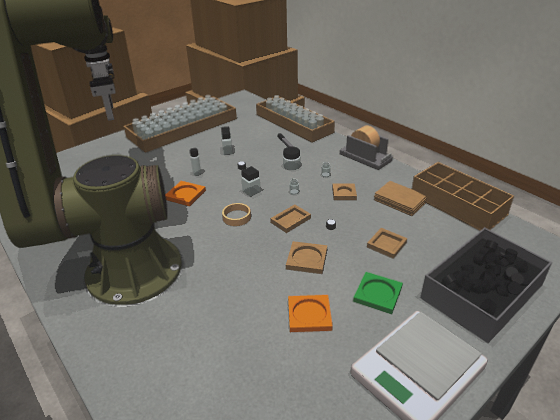

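View pics/wrist0.png

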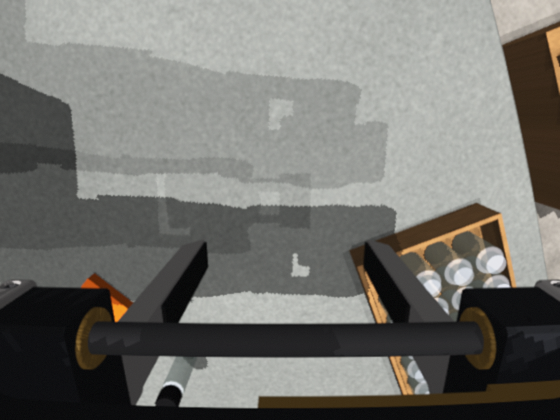

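```bash
cat > h.py <<'E'
from cell import *
import cv2, numpy as np
from scipy.optimize import minimize
def proj(c,P):
    R,_=cv2.Rodrigues(np.array(c["rvec"],float)); d=np.array([c["k1"],0,0,0,0],float)
    p,_=cv2.projectPoints(np.asarray(P,float).reshape(-1,1,3),np.array(c["rvec"],float),np.array(c["tvec"],float),np.array(c["K"],float),d)
    return p[:,0]
def toworld(c,p):
    R,_=cv2.Rodrigues(np.array(c["rvec"],float)); return R.T@(np.array(p,float).ravel()-np.array(c["tvec"],float).ravel())
def box(a,b,z0,z1): return np.array([[sx*a/2,sy*b/2,z] for sx in(-1,1) for sy in(-1,1) for z in(z0,z1)])
def cyl(d,z0,z1):
    t=np.linspace(0,2*np.pi,24,endpoint=False); return np.array([[d/2*np.cos(u),d/2*np.sin(u),z] for u in t for z in(z0,z1)])
M={"vial":[cyl(28,0,73),cyl(26,73,95)],"jar":[cyl(60,0,42),cyl(56,42,62)],"square_bottle":[box(44,44,0,58),box(40,40,58,80)],
"flask":[box(64,34,0,63),box(58,30,63,85)],"vial_nest":[box(70,70,0,16)],"jar_nest":[box(94,94,0,16)],"square_nest":[box(80,80,0,16)],"flask_nest":[box(98,68,0,16)],
"open_vial_a":[cyl(30,0,45)]}
SC=4
def sil(c,n,x,y,w,z=0):
    im=np.zeros((420*SC//2,560*SC//2),np.uint8)
    R=np.array([[np.cos(w),-np.sin(w),0],[np.sin(w),np.cos(w),0],[0,0,1]])
    for V in M[n]:
        p=proj(c,V@R.T+[x,y,z]); h=cv2.convexHull(((p+.5)*SC/2*16-8).astype(np.int32)); cv2.fillConvexPoly(im,h,1,shift=4)
    return im>0
def fit(shots,n,x0,yaws,z=0):
    # shots: list of (cam, mask)
    ms=[cv2.resize(m.astype(np.uint8),None,fx=SC/2,fy=SC/2,interpolation=cv2.INTER_LINEAR)>0 for c,m in shots]
    def cost(q):
        s=0
        for (c,_),m in zip(shots,ms):
            r=sil(c,n,q[0],q[1],q[2]/50,z); s+=1-(r&m).sum()/max(1,(r|m).sum())
        return s/len(shots)
    best=None
    for w in yaws:
        r=minimize(cost,[x0[0],x0[1],w*50],method="Nelder-Mead",options=dict(initial_simplex=[[x0[0]-6,x0[1]-6,w*50-8],[x0[0]+8,x0[1],w*50],[x0[0],x0[1]+8,w*50],[x0[0],x0[1],w*50+10]],maxiter=120))
        if best is None or r.fun<best.fun: best=r
    return best.x[0],best.x[1],best.x[2]/50,1-best.fun
def fillm(m):
    k,_=cv2.findContours(m.astype(np.uint8),cv2.RETR_EXTERNAL,cv2.CHAIN_APPROX_NONE); o=np.zeros(m.shape,np.uint8); cv2.drawContours(o,k,-1,1,-1); return o>0
E
cat > m.py <<'E'
from h import *
D={}
for cn in ["scene","side"]:
    c=camera(cn)
    for n in M:
        rg=regions_of(c,n); rc=recognise(c,n)
        print(cn,n)
        for r in rc[:5]: print("   rec %.2f"%r["conf"],toworld(c,r["centre"]).round(), proj(c,toworld(c,r["centre"]))[0].round())
        for r in rg[:5]:
            ys,xs=np.nonzero(r["mask"]); print("   reg %.2f"%r["conf"],xs.mean().round(),ys.mean().round(),len(xs))
        D[cn,n]=(rc,rg)
    D[cn]=c
import pickle; pickle.dump(D,open("D.pkl","wb"))
print(read_state()["clock"])
E
python3 m.py
```

```text
scene vial
   rec 0.73 [385. 283.  53.] [383. 173.]
   reg 0.80 383.0 173.0 275
   reg 0.52 371.0 251.0 814
scene jar
   rec 0.88 [660. 102.  47.] [372. 250.]
   reg 0.70 372.0 252.0 747
scene square_bottle
   rec 0.65 [466.  71.  49.] [327. 204.]
   reg 0.66 327.0 202.0 592
scene flask
   rec 0.76 [558. 347.  49.] [435. 204.]
   reg 0.88 434.0 204.0 753
   reg 0.73 163.0 281.0 1086
scene vial_nest
   rec 0.68 [ 656. -125.   18.] [279. 281.]
   reg 0.40 327.0 202.0 554
scene jar_nest
   rec 0.77 [ 236. -412.    3.] [139. 203.]
   rec 0.75 [ 403. -473.   10.] [118. 243.]
   rec 0.70 [280. 204.  14.] [342. 170.]
   rec 0.57 [ 363. -269.   11.] [195. 218.]
   reg 0.88 342.0 171.0 703
   reg 0.78 138.0 202.0 820
   reg 0.69 193.0 219.0 995
   reg 0.61 118.0 245.0 1096
scene square_nest
   rec 0.85 [ 565. -378.   11.] [162. 280.]
   reg 0.77 164.0 281.0 1094
scene flask_nest
   rec 0.71 [ 445. -116.   10.] [258. 225.]
   reg 0.83 257.0 225.0 742
   reg 0.65 164.0 281.0 1029
scene open_vial_a
   rec 0.65 [557. -15.  29.] [309. 239.]
   rec 0.61 [697. -15.  30.] [332. 279.]
   reg 0.72 308.
[... 578 characters left out ...]
44.0 192.0 399
side jar_nest
   rec 0.92 [ 405. -478.   11.] [379. 291.]
   rec 0.87 [ 361. -276.    9.] [307. 257.]
   rec 0.61 [277. 205.  10.] [185. 192.]
   rec 0.56 [ 236. -419.   12.] [310. 313.]
   reg 0.95 309.0 313.0 1500
   reg 0.91 378.0 293.0 1374
   reg 0.75 306.0 257.0 1075
   reg 0.73 291.0 158.0 382
   reg 0.57 185.0 193.0 644
side square_nest
   rec 0.93 [ 559. -375.    9.] [386. 243.]
   reg 0.74 386.0 243.0 750
side flask_nest
   rec 0.74 [ 444. -114.    8.] [290. 217.]
   rec 0.46 [ 654. -130.   12.] [344. 191.]
   reg 0.73 290.0 218.0 650
side open_vial_a
   rec 0.49 [533. -21.  30.] [292. 186.]
   rec 0.39 [ 563. -376.   10.] [387. 242.]
   reg 0.63 294.0 186.0 135
2.05
```

```bash
cat > f.py <<'E'
from h import *
import pickle; D=pickle.load(open("D.pkl","rb"))
g={"vial":(375,283),"jar":(645,100),"square_bottle":(450,67),"flask":(542,340),"vial_nest":(656,-126),"jar_nest":(362,-272),"square_nest":(562,-376),"flask_nest":(444,-115),"open_vial_a":(545,-17)}
for n,x0 in g.items():
    sh=[]
    for cn in["scene","side"]:
        c=D[cn]; t=proj(c,[[*x0,20]])[0]
        for r in D[cn,n][1]:
            ys,xs=np.nonzero(r["mask"])
            if np.hypot(xs.mean()-t[0],ys.mean()-t[1])<14: sh.append((c,fillm(r["mask"]))); break
    sq=n in("square_bottle","vial_nest","jar_nest","square_nest"); 
    yaws=[0] if n in("vial","jar","open_vial_a") else np.arange(0,np.pi/2 if sq else np.pi,np.pi/12)
    for s in ([sh]+([[q] for q in sh] if len(sh)>1 else [])):
        print(n,len(s),s[0][0]["name"] if "name" in s[0][0] else "",np.round(fit(s,n,x0,yaws),3))
E
python3 f.py
```

```text
vial 2  [3.74754e+02 2.92491e+02 6.70000e-02 8.51000e-01]
vial 1  [3.74291e+02 2.92873e+02 9.00000e-03 8.73000e-01]
vial 1  [ 3.73632e+02  2.90570e+02 -1.24000e-01  8.35000e-01]
jar 2  [6.45889e+02 1.11895e+02 2.24000e-01 8.69000e-01]
jar 1  [ 6.45264e+02  1.12293e+02 -5.10000e-02  9.12000e-01]
jar 1  [6.45983e+02 1.14540e+02 1.86000e-01 8.36000e-01]
square_bottle 2  [445.718  79.263   1.327   0.908]
square_bottle 1  [445.793  78.903   1.343   0.934]
square_bottle 1  [ 4.45781e+02  7.92450e+01 -2.97000e-01  8.90000e-01]
flask 2  [544.56  355.314   1.023   0.895]
flask 1  [543.906 356.383   0.891   0.91 ]
flask 1  [543.581 353.832   1.028   0.904]
vial_nest 1  [ 656.112 -128.266   -0.691    0.93 ]
jar_nest 2  [ 360.884 -272.115    0.666    0.962]
jar_nest 1  [ 360.863 -272.088    0.668    0.961]
jar_nest 1  [ 361.128 -271.471    0.662    0.966]
square_nest 2  [ 5.60950e+02 -3.74509e+02  1.93000e-01  9.45000e-01]
square_nest 1  [ 562.35  -374.426    1.774    0.964]
square_nest 1  [ 559.872 -372.841    1.778    0.946]
flask_nest 2  [ 4.39560e+02 -1.17231e+02  3.10000e-02  9.23000e-01]
flask_nest 1  [ 4.40597e+02 -1.15712e+02  7.00000e-03  9.24000e-01]
flask_nest 1  [ 439.132 -117.866   -0.       0.94 ]
open_vial_a 2  [ 5.43837e+02 -1.47710e+01  1.78000e-01  7.34000e-01]
open_vial_a 1  [ 5.47463e+02 -1.30630e+01 -5.00000e-03  6.41000e-01]
open_vial_a 1  [ 5.44141e+02 -1.48320e+01  5.70000e-02  8.26000e-01]
```

```bash
cat > ov.py <<'E'
from h import *
import pickle; D=pickle.load(open("D.pkl","rb"))
P={"vial":(374.5,292,0),"jar":(646,112.5,0),"square_bottle":(445.7,79.2,1.33),"flask":(544,355,1.0),"vial_nest":(656,-128,-.69),"jar_nest":(361,-272,.666),"square_nest":(561,-374,.197),"flask_nest":(440,-117,0.02),"open_vial_a":(545,-14.5,0)}
for cn,(a,b,w,h) in {"scene":(130,140,340,170),"side":(170,110,250,170)}.items():
    im=np.ascontiguousarray(D[cn]["image"][:,:,::-1]); im=cv2.resize(im,None,fx=4,fy=4,interpolation=cv2.INTER_CUBIC)
    for n,q in P.items():
        k,_=cv2.findContours(cv2.resize(sil(D[cn],n,*q).astype(np.uint8),None,fx=2,fy=2,interpolation=0),0,2); cv2.drawContours(im,k,-1,(255,0,255),1)
    im=im[b*4:(b+h)*4,a*4:(a+w)*4]; 
    f=800/im.shape[1]; f=min(f,600/im.shape[0]); cv2.imwrite(f"pics/ov_{cn}.png",cv2.resize(im,None,fx=f,fy=f,interpolation=cv2.INTER_AREA))
E
python3 ov.py
```

```text
(no output)
```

View pics/ov_scene.png

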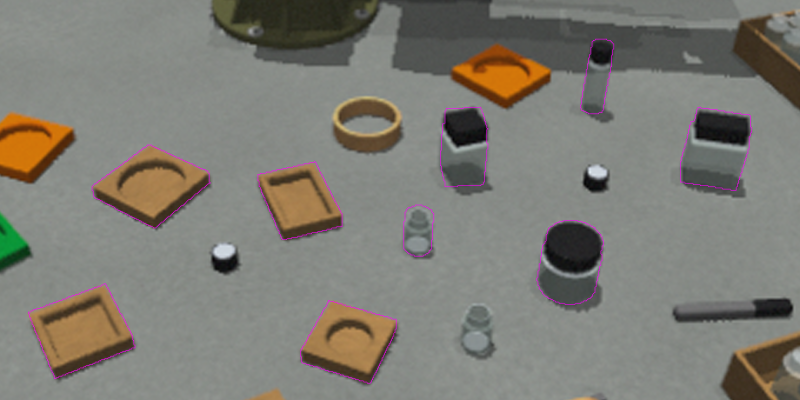

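View pics/ov_side.png

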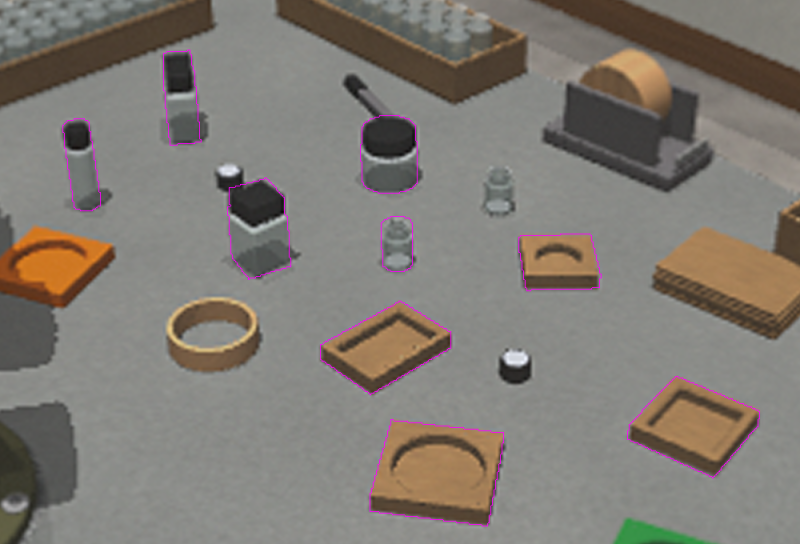

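```bash
cat > go.py <<'E'
import sys
from h import *
# usage: go.py x y z yaw  (target TCP) -> rotate first, then shift
s=read_state(); t=np.array([float(v) for v in sys.argv[1:4]]); w=s["eef_rot"][2]
wt=float(sys.argv[4]) if len(sys.argv)>4 else w
d=(wt-w+np.pi)%(2*np.pi)-np.pi
if len(sys.argv)<=5: d=(d+np.pi/2)%np.pi-np.pi/2
R=cv2.Rodrigues(np.array([0,0,w+d]))[0]@np.diag([1,-1,-1.])
print("clock",s["clock"],"tcp",s["eef_pos"].round(1),"rot",s["eef_rot"].round(3),"q",s["joints"].round(2),"F",s["wrist_force"].round(1),"gap",s["finger_gap"].round(1))
print("turn wz deg",np.degrees(-d).round(1),"then shift cm",(R.T@(t-s["eef_pos"])/10).round(2))
E
python3 go.py 374.5 292 150
```

```text
Traceback (most recent call last):
  File "go.py", line 9, in <module>
    print("clock",s["clock"],"tcp",s["eef_pos"].round(1),"rot",s["eef_rot"].round(3),"q",s["joints"].round(2),"F",s["wrist_force"].round(1),"gap",s["finger_gap"].round(1))
                                                                                                                                                  ^^^^^^^^^^^^^^^^^^^^^
AttributeError: 'float' object has no attribute 'round'
```

```bash
sed -i 's/s\["finger_gap"\].round(1)/round(s["finger_gap"],1)/' go.py; python3 go.py 374.5 292 150
```

```text
clock 2.05 tcp [204.9 510.4 197.1] rot [-3.142  0.     2.76 ] q [ 1.12  0.3   1.52 -0.    1.32 -0.07] F [-0.6 -0.4 -0.6] gap 93.8
turn wz deg -0.0 then shift cm [-23.87 -13.95   4.71]
```

>>> jog_arm(
  increments=[
    [-3,-1.75,0.6,0,0,0,9.4],
    [-3,-1.75,0.6,0,0,0,9.4],
    [-3,-1.75,0.6,0,0,0,9.4],
    [-3,-1.75,0.6,0,0,0,9.4],
    [-3,-1.75,0.6,0,0,0,9.4],
    [-3,-1.75,0.6,0,0,0,9.4],
    [-3,-1.75,0.6,0,0,0,9.4],
    [-2.87,-1.7,0.5,0,0,0,9.4],
    [0,0,0,0,0,0,9.4],
    [0,0,0,0,0,0,9.4],
  ],
)

```text
clock: 3.3
eef_pos: [374.2, 292.4, 150.2]
eef_rot: [3.141, -0.0, 2.76]
wrist_force: [-0.1, 0.0, 0.3]
finger_gap: 93.3
```

```bash
python3 go.py 374.5 292 48
cat > wr.py <<'E'
import sys
from h import *
n=sys.argv[1]; q=[float(v) for v in sys.argv[2:5]]; z=float(sys.argv[5]) if len(sys.argv)>5 else 0
c=camera("wrist"); im=np.ascontiguousarray(c["image"][:,:,::-1])
k,_=cv2.findContours(cv2.resize(sil(c,n,*q,z).astype(np.uint8),(560,420),interpolation=0),0,2); cv2.drawContours(im,k,-1,(255,0,255),1)
cv2.imwrite("pics/"+sys.argv[-1]+".png",im)
E
python3 wr.py vial 374.5 292 0 0 w1
```

```text
clock 3.3 tcp [374.2 292.4 150.2] rot [ 3.141 -0.     2.76 ] q [ 0.59  0.18  1.78  0.    1.18 -0.6 ] F [-0.1  0.   0.3] gap 93.3
turn wz deg -0.0 then shift cm [-0.04 -0.03 10.22]
```

View pics/w1.png

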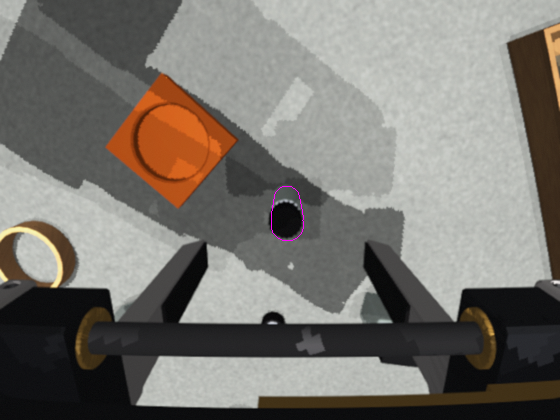

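>>> jog_arm(
  increments=[
    [0,0,2,0,0,0,9.4],
    [0,0,2,0,0,0,9.4],
    [0,0,2,0,0,0,9.4],
    [0,0,2,0,0,0,8],
    [0,0,1.5,0,0,0,7],
    [0,0,0.7,0,0,0,6],
    [0,0,0,0,0,0,5],
    [0,0,0,0,0,0,4],
    [0,0,0,0,0,0,3.2],
    [0,0,0,0,0,0,2.4],
    [0,0,0,0,0,0,2.4],
    [0,0,0,0,0,0,2.0],
    [0,0,0,0,0,0,2.0],
    [0,0,0,0,0,0,2.0],
  ],
  squeeze=20,
)

```text
clock: 5.1
eef_pos: [374.6, 292.1, 48.3]
eef_rot: [3.141, 0.0, 2.76]
wrist_force: [0.4, -0.1, 6.7]
finger_gap: 27.5
```

>>> jog_arm(
  increments=[
    [0,0,-0.5,0,0,0,1.5],
    [0,0,-1.5,0,0,0,1.5],
    [0,0,-2.5,0,0,0,1.5],
    [0,0,-2.5,0,0,0,1.5],
    [0,0,-2.5,0,0,0,1.5],
    [0,0,-1.5,0,0,0,1.5],
    [0,0,0,0,0,0,1.5],
  ],
)

```text
clock: 5.98
eef_pos: [374.7, 292.2, 159.0]
eef_rot: [3.14, 0.001, 2.76]
wrist_force: [-0.8, -0.1, -1.8]
finger_gap: 27.2
```

```bash
python3 go.py 656 -128 158
python3 - <<'E'
from h import *
c=camera("side");cv2.imwrite("pics/s1.png",cv2.resize(c["image"][60:220,100:300,::-1],None,fx=3,fy=3))
E
```

```text
clock 5.975 tcp [374.7 292.2 159. ] rot [3.14e+00 1.00e-03 2.76e+00] q [ 0.59  0.17  1.77  0.    1.2  -0.6 ] F [-0.8 -0.1 -1.8] gap 27.2
turn wz deg -0.0 then shift cm [-41.76 -28.52   0.1 ]
```

View pics/s1.png

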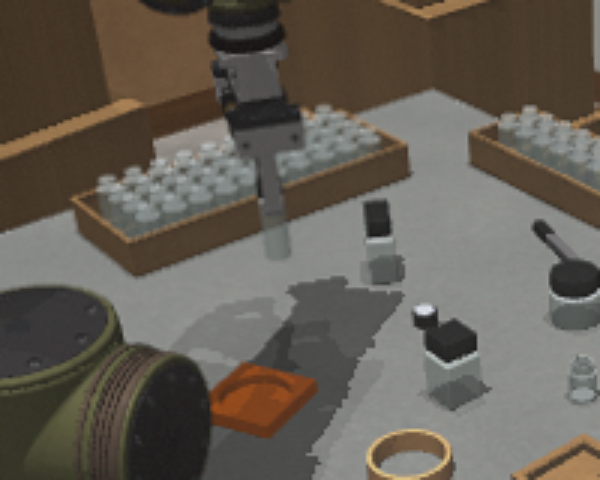

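>>> jog_arm(
  increments=[
    [-1.3,-0.9,0,0,0,0,1.5],
    [-2.7,-1.85,0,0,0,0,1.5],
    [-2.7,-1.85,0,0,0,0,1.5],
    [-2.7,-1.85,0,0,0,0,1.5],
    [-2.7,-1.85,0,0,0,0,1.5],
    [-2.7,-1.85,0,0,0,0,1.5],
    [-2.7,-1.85,0,0,0,0,1.5],
    [-2.7,-1.85,0,0,0,0,1.5],
    [-2.7,-1.85,0,0,0,0,1.5],
    [-2.7,-1.85,0,0,0,0,1.5],
    [-2.7,-1.85,0,0,0,0,1.5],
    [-2.7,-1.85,0,0,0,0,1.5],
    [-2.7,-1.85,0,0,0,0,1.5],
    [-2.7,-1.85,0,0,0,0,1.5],
    [-2.7,-1.85,0,0,0,0,1.5],
    [-1.3,-0.9,0,0,0,0,1.5],
    [-1.36,-0.82,0,0,0,0,1.5],
    [0,0,0,0,0,0,1.5],
    [0,0,0,0,0,0,1.5],
  ],
)

```text
clock: 8.4
eef_pos: [655.2, -128.3, 157.4]
eef_rot: [-3.141, -0.001, 2.76]
wrist_force: [-0.2, 0.9, -0.0]
finger_gap: 27.2
```

```bash
python3 go.py 656 -128 55; python3 wr.py vial_nest 656 -128 -.69 0 w2
```

```text
clock 8.4 tcp [ 655.2 -128.3  157.4] rot [-3.141e+00 -1.000e-03  2.760e+00] q [-0.25  0.6   1.19  0.    1.36 -1.44] F [-0.2  0.9 -0. ] gap 27.2
turn wz deg -0.0 then shift cm [-0.06  0.06 10.24]
```

View pics/w2.png

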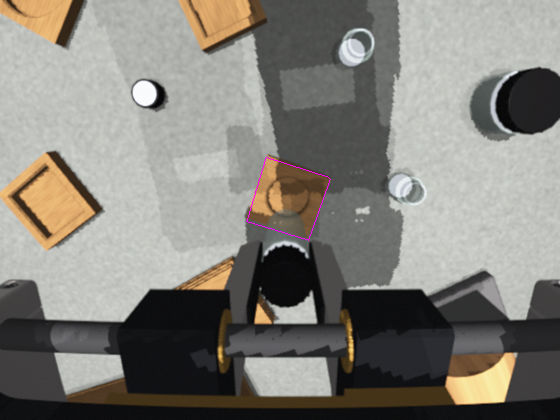

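>>> jog_arm(
  increments=[
    [-0.04,0.04,1.5,0,0,0,1.5],
    [0,0,2.5,0,0,0,1.5],
    [0,0,2.5,0,0,0,1.5],
    [0,0,1.5,0,0,0,1.5],
    [0,0,1,0,0,0,1.5],
    [0,0,0.5,0,0,0,1.5],
    [0,0,0.3,0,0,0,1.5],
    [0,0,0.2,0,0,0,1.5],
    [0,0,0.2,0,0,0,1.5],
    [0,0,0.1,0,0,0,1.5],
    [0,0,0.1,0,0,0,1.5],
    [0,0,0,0,0,0,1.5],
    [0,0,0,0,0,0,1.5],
  ],
)

```text
clock: 10.07
eef_pos: [656.3, -128.1, 54.1]
eef_rot: [-3.142, 0.0, 2.76]
wrist_force: [-0.7, -0.5, -0.6]
finger_gap: 27.6
```

>>> jog_arm(
  increments=[
    [0,0,0.1,0,0,0,1.5],
    [0,0,0.1,0,0,0,1.5],
    [0,0,0,0,0,0,1.5],
    [0,0,0,0,0,0,1.5],
  ],
)

```text
clock: 10.58
eef_pos: [656.4, -128.1, 52.4]
eef_rot: [3.142, 0.001, 2.76]
wrist_force: [-0.8, 0.3, 3.4]
finger_gap: 27.4
```

>>> jog_arm(
  increments=[
    [0,0,0,0,0,0,2.8],
    [0,0,0,0,0,0,3.2],
    [0,0,0,0,0,0,4],
    [0,0,0,0,0,0,5],
    [0,0,0,0,0,0,5.5],
    [0,0,0,0,0,0,5.5],
    [0,0,-2,0,0,0,5.5],
    [0,0,-3,0,0,0,5.5],
    [0,0,-3,0,0,0,5.5],
    [0,0,-3,0,0,0,5.5],
    [0,0,0,0,0,0,9],
  ],
)

```text
clock: 11.95
eef_pos: [657.3, -128.3, 166.0]
eef_rot: [3.141, 0.006, 2.76]
wrist_force: [-0.3, -0.0, 0.7]
finger_gap: 62.0
```

```bash
python3 go.py 646 112.5 160 ; python3 wr.py vial 656 -128 -.69 4 w3
```

```text
clock 11.95 tcp [ 657.3 -128.3  166. ] rot [3.141 0.006 2.76 ] q [-0.25  0.59  1.18 -0.    1.37 -1.44] F [-0.3 -0.   0.7] gap 62.0
turn wz deg -0.0 then shift cm [10.02 21.92  0.6 ]
```

View pics/w3.png

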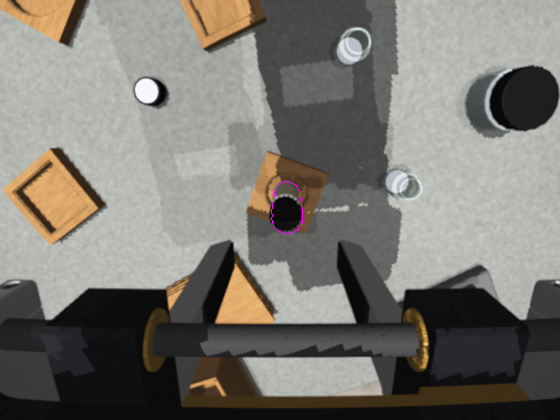

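>>> jog_arm(
  increments=[
    [1.3,2.9,0,0,0,0,9.4],
    [1.3,2.9,0.6,0,0,0,9.4],
    [1.3,2.9,0.6,0,0,0,9.4],
    [1.3,2.9,0.6,0,0,0,9.4],
    [1.3,2.9,0.6,0,0,0,9.4],
    [1.3,2.9,0.6,0,0,0,9.4],
    [1.3,2.9,0.6,0,0,0,9.4],
    [0.92,1.62,0.6,0,0,0,9.4],
    [0,0,0,0,0,0,9.4],
    [0,0,0,0,0,0,9.4],
  ],
)

```text
clock: 13.25
eef_pos: [645.1, 111.7, 120.1]
eef_rot: [-3.141, 0.0, 2.759]
wrist_force: [-0.1, -0.6, -1.1]
finger_gap: 94.3
```

```bash
python3 go.py 646 112.5 41 ; python3 wr.py jar 646 112.5 0 0 w4
```

```text
clock 13.25 tcp [645.1 111.7 120.1] rot [-3.141  0.     2.759] q [ 0.12  0.6   1.28 -0.    1.27 -1.07] F [-0.1 -0.6 -1.1] gap 94.3
turn wz deg -0.0 then shift cm [-0.06  0.11  7.91]
```

View pics/w4.png

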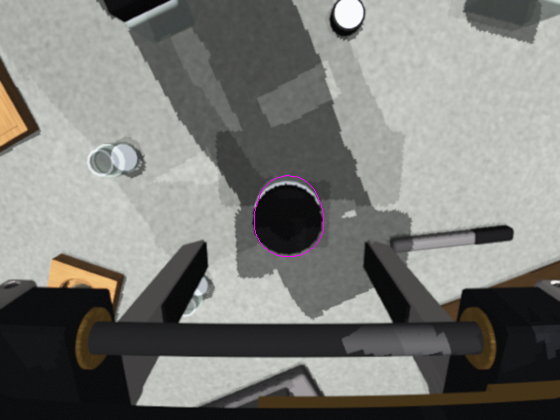

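>>> jog_arm(
  increments=[
    [-0.05,0.1,1.5,0,0,0,9.4],
    [0,0,2,0,0,0,9.4],
    [0,0,2,0,0,0,9.4],
    [0,0,1.5,0,0,0,9.4],
    [0,0,0.9,0,0,0,8.5],
    [0,0,0,0,0,0,7.5],
    [0,0,0,0,0,0,6.5],
    [0,0,0,0,0,0,6],
    [0,0,0,0,0,0,5.5],
    [0,0,0,0,0,0,5],
    [0,0,0,0,0,0,5],
    [0,0,0,0,0,0,5],
  ],
  squeeze=25,
)

```text
clock: 14.8
eef_pos: [645.9, 113.4, 41.5]
eef_rot: [3.141, 0.0, 2.76]
wrist_force: [-1.3, -0.8, 4.7]
finger_gap: 55.0
```

```bash
python3 go.py 361 -272 160
```

```text
clock 14.8 tcp [645.9 113.4  41.5] rot [3.141 0.    2.76 ] q [ 0.12  0.68  1.33 -0.    1.13 -1.07] F [-1.3 -0.8  4.7] gap 55.0
turn wz deg -0.0 then shift cm [ 12.08 -46.38 -11.85]
```

```bash
python3 go.py 361 -272 160
python3 - <<'E'
from h import *
c=camera("scene");a=cv2.resize(c["image"][150:300,280:450,::-1],None,fx=3,fy=3)
c=camera("side");b=cv2.resize(c["image"][60:210,210:380,::-1],None,fx=3,fy=3)
cv2.imwrite("pics/j1.png",cv2.resize(np.hstack([a,b]),None,fx=.78,fy=.78))
cv2.imwrite("pics/j2.png",camera("wrist")["image"][:,:,::-1])
E
```

```text
clock 14.8 tcp [645.9 113.4  41.5] rot [3.141 0.    2.76 ] q [ 0.12  0.68  1.33 -0.    1.13 -1.07] F [-1.3 -0.8  4.7] gap 55.0
turn wz deg -0.0 then shift cm [ 12.08 -46.38 -11.85]
```

View pics/j1.png

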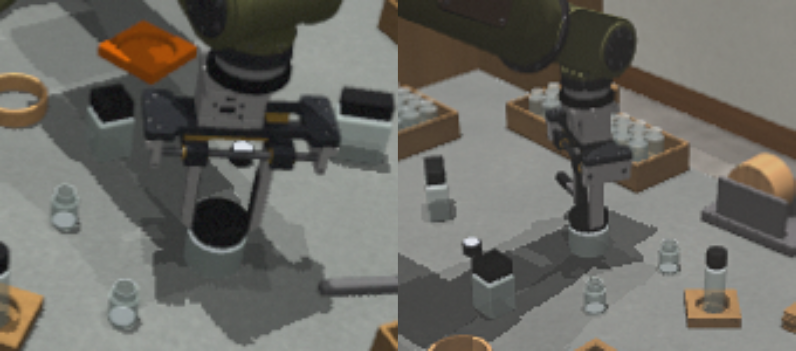

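View pics/j2.png

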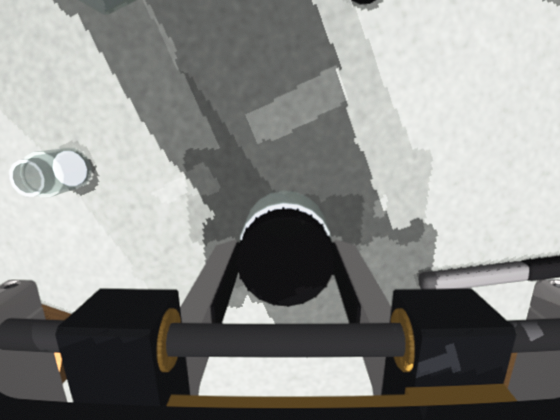

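>>> jog_arm(
  increments=[
    [0,0,-0.2,0,0,0,5],
    [0,0,-0.3,0,0,0,5],
    [0,0,-0.5,0,0,0,5],
    [0,0,0,0,0,0,5],
  ],
  squeeze=25,
)

```text
clock: 15.45
eef_pos: [646.0, 113.5, 51.5]
eef_rot: [3.141, 0.001, 2.76]
wrist_force: [0.3, -0.5, -3.1]
finger_gap: 55.6
```

```bash
python3 go.py 361 -272 160
python3 - <<'E'
from h import *
c=camera("scene");a=cv2.resize(c["image"][200:275,330:415,::-1],None,fx=6,fy=6,interpolation=2)
c=camera("side");b=cv2.resize(c["image"][110:185,260:345,::-1],None,fx=6,fy=6,interpolation=2)
cv2.imwrite("pics/j3.png",cv2.resize(np.hstack([a,b]),None,fx=.78,fy=.78))
E
```

```text
clock 15.45 tcp [646.  113.5  51.5] rot [3.141e+00 1.000e-03 2.760e+00] q [ 0.12  0.67  1.33  0.    1.14 -1.07] F [ 0.3 -0.5 -3.1] gap 55.6
turn wz deg -0.0 then shift cm [ 12.08 -46.39 -10.85]
```

View pics/j3.png

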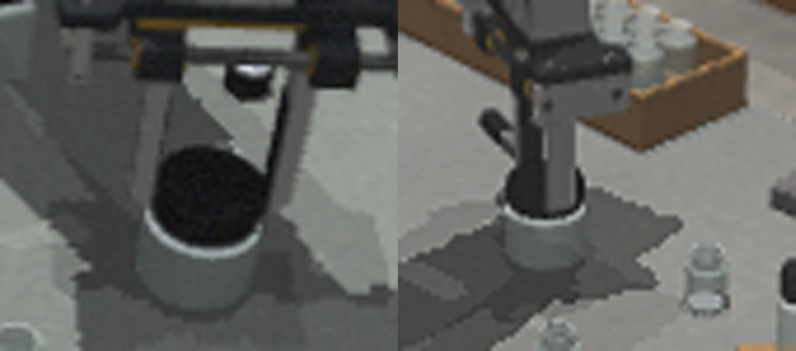

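>>> jog_arm(
  increments=[
    [0,0,-1,0,0,0,5],
    [0,0,-2,0,0,0,5],
    [0,0,-2.5,0,0,0,5],
    [0,0,-2.5,0,0,0,5],
    [0,0,-2,0,0,0,5],
    [0,0,-0.8,0,0,0,5],
    [0,0,0,0,0,0,5],
  ],
  squeeze=30,
)

```text
clock: 16.42
eef_pos: [645.9, 113.5, 159.8]
eef_rot: [3.141, 0.001, 2.76]
wrist_force: [-0.1, -0.3, -1.6]
finger_gap: 55.4
```

>>> jog_arm(
  increments=[
    [0.42,-1.52,0,0,0,0,5],
    [0.42,-1.52,0,0,0,0,5],
    [0.8,-3.1,0,0,0,0,5],
    [0.8,-3.1,0,0,0,0,5],
    [0.8,-3.1,0,0,0,0,5],
    [0.8,-3.1,0,0,0,0,5],
    [0.8,-3.1,0,0,0,0,5],
    [0.8,-3.1,0,0,0,0,5],
    [0.8,-3.1,0,0,0,0,5],
    [0.8,-3.1,0,0,0,0,5],
    [0.8,-3.1,0,0,0,0,5],
    [0.8,-3.1,0,0,0,0,5],
    [0.8,-3.1,0,0,0,0,5],
    [0.8,-3.1,0,0,0,0,5],
    [0.8,-3.1,0,0,0,0,5],
    [0.42,-1.52,0,0,0,0,5],
    [0.42,-1.52,0,0,0,0,5],
    [0,0,0,0,0,0,5],
    [0,0,0,0,0,0,5],
  ],
)

```text
clock: 18.8
eef_pos: [361.2, -271.5, 159.0]
eef_rot: [3.141, -0.0, 2.76]
wrist_force: [-0.7, -0.0, -1.7]
finger_gap: 55.0
```

```bash
python3 go.py 361 -272 46; python3 wr.py jar_nest 361 -272 .666 0 w5
python3 - <<'E'
from h import *
s=read_state()["eef_pos"]
ims=[]
for n in("scene","side"):
    c=camera(n); im=np.ascontiguousarray(c["image"][:,:,::-1]);im=cv2.resize(im,None,fx=4,fy=4,interpolation=2)
    k,_=cv2.findContours(cv2.resize(sil(c,"jar",s[0],s[1],0,s[2]-41.5).astype(np.uint8),None,fx=2,fy=2,interpolation=0),0,2); cv2.drawContours(im,k,-1,(255,0,255),1)
    u,v=proj(c,[s])[0]; u=int(u*4);v=int(v*4); ims.append(im[v-200:v+200,u-200:u+200])
cv2.imwrite("pics/j4.png",np.hstack(ims))
E
```

```text
clock 18.8 tcp [ 361.2 -271.5  159. ] rot [ 3.141 -0.     2.76 ] q [-0.73  0.12  1.83  0.    1.19 -1.92] F [-0.7 -0.  -1.7] gap 55.0
turn wz deg -0.0 then shift cm [-0.   -0.05 11.3 ]
```

View pics/j4.png

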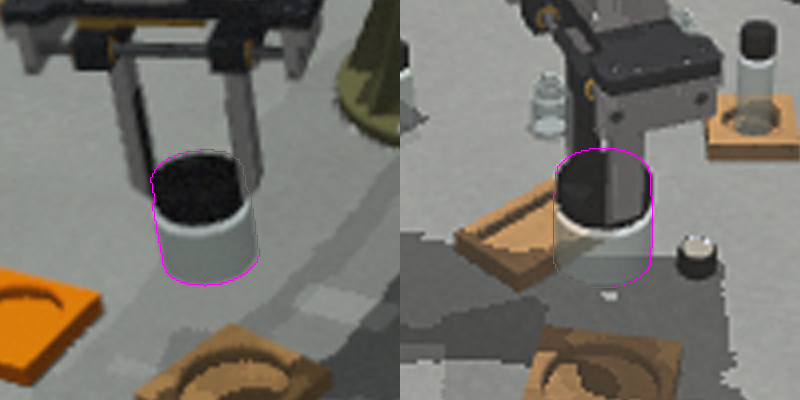

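View pics/w5.png

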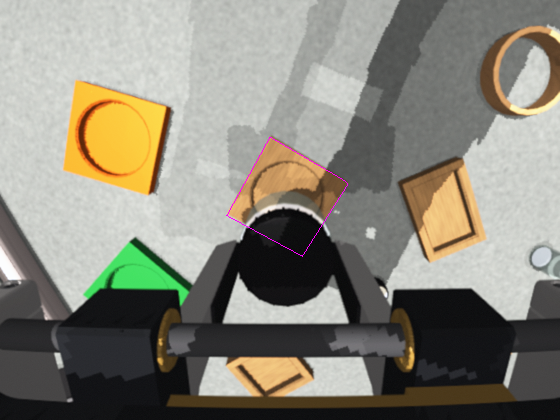

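>>> jog_arm(
  increments=[
    [0,-0.05,1.5,0,0,0,5],
    [0,0,2.5,0,0,0,5],
    [0,0,2.5,0,0,0,5],
    [0,0,2,0,0,0,5],
    [0,0,1.2,0,0,0,5],
    [0,0,0.6,0,0,0,5],
    [0,0,0.4,0,0,0,5],
    [0,0,0.2,0,0,0,5],
    [0,0,0.15,0,0,0,5],
    [0,0,0.1,0,0,0,5],
    [0,0,0.1,0,0,0,5],
    [0,0,0,0,0,0,5],
    [0,0,0,0,0,0,5],
  ],
)

```text
clock: 20.58
eef_pos: [360.7, -272.4, 46.6]
eef_rot: [-3.142, 0.0, 2.76]
wrist_force: [0.2, -1.1, -1.9]
finger_gap: 55.3
```

>>> jog_arm(
  increments=[
    [0,0,0.1,0,0,0,5],
    [0,0,0.05,0,0,0,5],
    [0,0,0.05,0,0,0,5],
    [0,0,0,0,0,0,5],
    [0,0,0,0,0,0,5],
  ],
)

```text
clock: 21.2
eef_pos: [360.8, -272.5, 45.4]
eef_rot: [-3.141, 0.0, 2.76]
wrist_force: [-4.4, 3.5, 13.6]
finger_gap: 55.3
```

>>> jog_arm(
  increments=[
    [0,0,-0.05,0,0,0,5.5],
    [0,0,0,0,0,0,6],
    [0,0,0,0,0,0,6.5],
    [0,0,0,0,0,0,7.5],
    [0,0,0,0,0,0,8.5],
    [0,0,0,0,0,0,8.5],
    [0,0,-1,0,0,0,8.5],
    [0,0,-2.5,0,0,0,8.5],
    [0,0,-2.5,0,0,0,8.5],
    [0,0,-2.5,0,0,0,8.5],
    [0,0,-2,0,0,0,9.4],
    [0,0,0,0,0,0,9.4],
  ],
)

```text
clock: 22.7
eef_pos: [361.2, -272.8, 151.6]
eef_rot: [-3.141, 0.003, 2.76]
wrist_force: [0.4, -0.8, 0.4]
finger_gap: 93.7
```

```bash
python3 go.py 445.7 79.2 150 1.33; python3 go.py 445.7 79.2 150 2.9; python3 wr.py jar 361 -272 0 4 w6
```

```text
clock 22.7 tcp [ 361.2 -272.8  151.6] rot [-3.141e+00  3.000e-03  2.760e+00] q [-0.73  0.13  1.84 -0.    1.17 -1.92] F [ 0.4 -0.8  0.4] gap 93.7
turn wz deg 81.9 then shift cm [36.2  -0.19  0.16]
clock 22.7 tcp [ 361.2 -272.8  151.6] rot [-3.141e+00  3.000e-03  2.760e+00] q [-0.73  0.13  1.84 -0.    1.17 -1.92] F [ 0.4 -0.8  0.4] gap 93.7
turn wz deg -8.0 then shift cm [ 0.21 36.2   0.16]
```

View pics/w6.png

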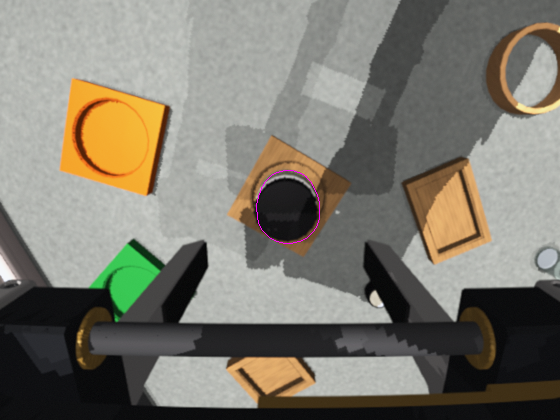

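>>> jog_arm(
  increments=[
    [0,0,0,0,0,10.2,9.4],
    [0,0,0,0,0,10.2,9.4],
    [0,0,0,0,0,10.2,9.4],
    [0,0,0,0,0,10.2,9.4],
    [0,0,0,0,0,10.2,9.4],
    [0,0,0,0,0,10.2,9.4],
    [0,0,0,0,0,10.2,9.4],
    [0,0,0,0,0,10.2,9.4],
    [4,0,0,0,0,0,9.4],
    [4,0,0,0,0,0,9.4],
    [4,0,0,0,0,0,9.4],
    [4,0,0,0,0,0,9.4],
    [4,0,0,0,0,0,9.4],
    [4,0,0,0,0,0,9.4],
    [4,0,0,0,0,0,9.4],
    [4,0,0,0,0,0,9.4],
    [4,-0.1,0,0,0,0,9.4],
    [0.2,-0.1,0,0,0,0,9.4],
    [0,0,0,0,0,0,9.4],
    [0,0,0,0,0,0,9.4],
  ],
)

```text
clock: 25.25
eef_pos: [442.9, 79.3, 149.8]
eef_rot: [-3.141, 0.0, 1.335]
wrist_force: [0.5, 0.3, -0.2]
finger_gap: 93.8
```

```bash
python3 go.py 445.7 79.2 48 1.33; python3 wr.py square_bottle 445.7 79.2 1.33 0 w7
```

```text
clock 25.25 tcp [442.9  79.3 149.8] rot [-3.141  0.     1.335] q [ 0.1   0.13  1.85 -0.    1.17  0.33] F [ 0.5  0.3 -0.2] gap 93.8
turn wz deg 0.3 then shift cm [ 0.06  0.28 10.18]
```

View pics/w7.png

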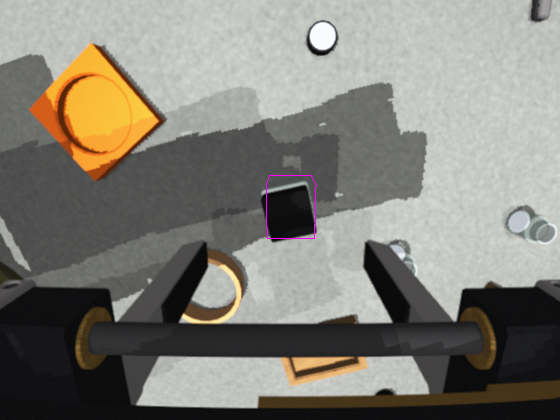

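```bash
cat > wf.py <<'E'
import sys
from h import *
n=sys.argv[1]; x0=[float(v) for v in sys.argv[2:5]]
sh=[]
for cn in["wrist"]:
    c=camera(cn); t=proj(c,[[x0[0],x0[1],40]])[0]
    im=np.ascontiguousarray(c["image"][:,:,::-1])
    for r in regions_of(c,n):
        ys,xs=np.nonzero(r["mask"]); print(r["conf"],xs.mean(),ys.mean(),t)
        if np.hypot(xs.mean()-t[0],ys.mean()-t[1])<25:
            m=fillm(r["mask"]); sh.append((c,m)); break
q=fit(sh,n,x0[:2],x0[2]+np.arange(-.4,.41,.1)); print(np.round(q,3))
k,_=cv2.findContours(cv2.resize(sil(c,n,*q[:3]).astype(np.uint8),(560,420),interpolation=0),0,2); cv2.drawContours(im,k,-1,(255,0,255),1)
k,_=cv2.findContours(m.astype(np.uint8),0,2); cv2.drawContours(im,k,-1,(0,255,255),1)
u,v=map(int,t); cv2.imwrite("pics/"+sys.argv[-1]+".png",cv2.resize(im[max(0,v-80):v+80,max(0,u-80):u+80],None,fx=3,fy=3))
E
python3 wf.py square_bottle 445.7 79.2 1.33 w8
```

```text
0.6 287.90592911560117 207.70387545544884 [289.95700803 203.8574157 ]
[444.116  78.559   1.544   0.954]
```

View pics/w8.png

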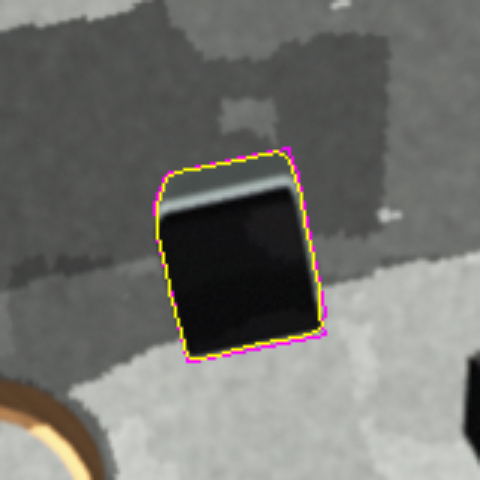

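>>> jog_arm(
  increments=[
    [0,0,0,0,0,-6,9.4],
    [0,0,0,0,0,-6,9.4],
    [-0.05,0.1,2,0,0,0,9.4],
    [0,0,2.5,0,0,0,9.4],
    [0,0,2.5,0,0,0,9.4],
    [0,0,2,0,0,0,9],
    [0,0,1.2,0,0,0,8],
    [0,0,0,0,0,0,7],
    [0,0,0,0,0,0,6],
    [0,0,0,0,0,0,5],
    [0,0,0,0,0,0,4.5],
    [0,0,0,0,0,0,4],
    [0,0,0,0,0,0,3.5],
    [0,0,0,0,0,0,3.5],
    [0,0,0,0,0,0,3.5],
  ],
  squeeze=25,
)

```text
clock: 27.28
eef_pos: [444.3, 79.6, 48.2]
eef_rot: [3.141, -0.0, 1.545]
wrist_force: [1.3, 0.3, 4.4]
finger_gap: 39.7
```

>>> jog_arm(
  increments=[
    [0,0,-0.3,0,0,0,3.5],
    [0,0,-0.7,0,0,0,3.5],
    [0,0,-1.5,0,0,0,3.5],
    [0,0,-2.5,0,0,0,3.5],
    [0,0,-2.5,0,0,0,3.5],
    [0,0,-2.5,0,0,0,3.5],
    [0,0,-1,0,0,0,3.5],
    [0,0,0,0,0,0,3.5],
  ],
)

```text
clock: 28.28
eef_pos: [444.2, 79.6, 158.4]
eef_rot: [3.141, -0.0, 1.545]
wrist_force: [-0.2, -0.3, -1.5]
finger_gap: 39.9
```

```bash
python3 go.py 561 -374 158 1.768
cat > hv.py <<'E'
import sys
from h import *
n=sys.argv[1]; s=read_state(); w=s["eef_rot"][2]; s=s["eef_pos"]; ims=[]
for cn in("scene","side"):
    c=camera(cn); im=np.ascontiguousarray(c["image"][:,:,::-1]);im=cv2.resize(im,None,fx=4,fy=4,interpolation=2)
    k,_=cv2.findContours(cv2.resize(sil(c,n,s[0],s[1],w,s[2]-float(sys.argv[2])).astype(np.uint8),None,fx=2,fy=2,interpolation=0),0,2); cv2.drawContours(im,k,-1,(255,0,255),1)
    u,v=proj(c,[s])[0]; u=int(u*4);v=int(v*4); ims.append(im[max(0,v-200):v+200,max(0,u-200):u+200])
h=min(i.shape[0] for i in ims); cv2.imwrite("pics/"+sys.argv[-1]+".png",np.hstack([i[:h] for i in ims]))
E
python3 hv.py square_bottle 48.2 b1
```

```text
clock 28.275 tcp [444.2  79.6 158.4] rot [ 3.141 -0.     1.545] q [ 0.1   0.12  1.84 -0.    1.19  0.12] F [-0.2 -0.3 -1.5] gap 39.9
turn wz deg -12.8 then shift cm [-4.677e+01  2.570e+00  4.000e-02]
```

View pics/b1.png

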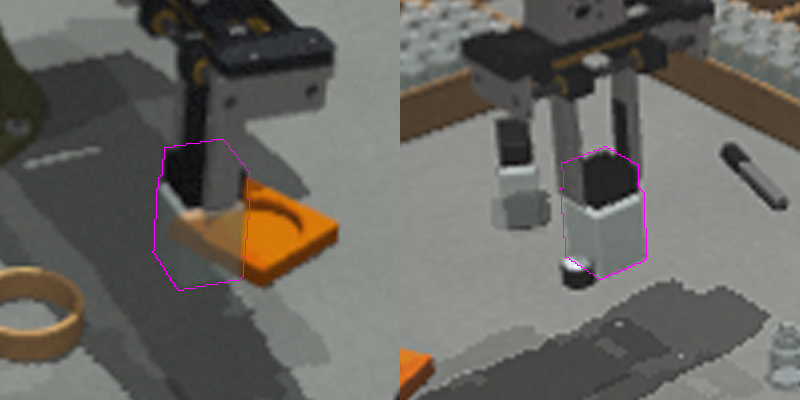

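>>> jog_arm(
  increments=[
    [0,0,0,0,0,-4.3,3.5],
    [0,0,0,0,0,-4.3,3.5],
    [0,0,0,0,0,-4.2,3.5],
    [-1.6,0.1,0,0,0,0,3.5],
    [-3.1,0.17,0,0,0,0,3.5],
    [-3.1,0.17,0,0,0,0,3.5],
    [-3.1,0.17,0,0,0,0,3.5],
    [-3.1,0.17,0,0,0,0,3.5],
    [-3.1,0.17,0,0,0,0,3.5],
    [-3.1,0.17,0,0,0,0,3.5],
    [-3.1,0.17,0,0,0,0,3.5],
    [-3.1,0.17,0,0,0,0,3.5],
    [-3.1,0.17,0,0,0,0,3.5],
    [-3.1,0.17,0,0,0,0,3.5],
    [-3.1,0.17,0,0,0,0,3.5],
    [-3.1,0.17,0,0,0,0,3.5],
    [-3.1,0.17,0,0,0,0,3.5],
    [-3.1,0.17,0,0,0,0,3.5],
    [-1.8,0.1,0,0,0,0,3.5],
  ],
)

```text
clock: 30.75
eef_pos: [560.4, -376.6, 156.7]
eef_rot: [-3.14, -0.001, 1.765]
wrist_force: [-0.2, 0.1, -1.3]
finger_gap: 40.2
```

>>> jog_arm(
  increments=[
    [0,0,0,0,0,0,3.5],
    [0,0,0,0,0,0,3.5],
  ],
)

```text
clock: 31.0
eef_pos: [560.8, -374.0, 157.5]
eef_rot: [-3.141, -0.001, 1.768]
wrist_force: [0.3, 0.4, -1.4]
finger_gap: 40.0
```

```bash
python3 go.py 561 -374 52.2 1.768;  python3 wr.py square_nest 561 -374 0.197 0 b2
```

```text
clock 31.0 tcp [ 560.8 -374.   157.5] rot [-3.141e+00 -1.000e-03  1.768e+00] q [-0.64  0.61  1.17  0.    1.37 -0.84] F [ 0.3  0.4 -1.4] gap 40.0
turn wz deg -0.0 then shift cm [-0.    0.02 10.53]
```

View pics/b2.png

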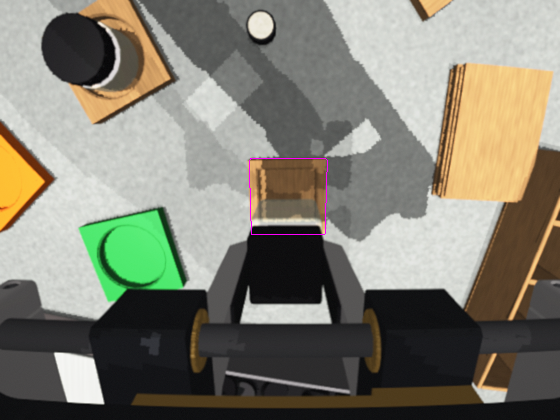

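>>> jog_arm(
  increments=[
    [0,0,1.5,0,0,0,3.5],
    [0,0,2.5,0,0,0,3.5],
    [0,0,2.5,0,0,0,3.5],
    [0,0,1.6,0,0,0,3.5],
    [0,0,1,0,0,0,3.5],
    [0,0,0.5,0,0,0,3.5],
    [0,0,0.3,0,0,0,3.5],
    [0,0,0.2,0,0,0,3.5],
    [0,0,0.2,0,0,0,3.5],
    [0,0,0.1,0,0,0,3.5],
    [0,0,0.05,0,0,0,3.5],
    [0,0,0,0,0,0,3.5],
    [0,0,0,0,0,0,3.5],
  ],
)

```text
clock: 32.67
eef_pos: [561.3, -374.3, 53.6]
eef_rot: [3.142, 0.0, 1.768]
wrist_force: [0.2, -1.0, -1.0]
finger_gap: 40.1
```

>>> jog_arm(
  increments=[
    [0,0,0.1,0,0,0,3.5],
    [0,0,0.05,0,0,0,3.5],
    [0,0,0.05,0,0,0,3.5],
    [0,0,0,0,0,0,3.5],
    [0,0,0,0,0,0,3.5],
  ],
)

```text
clock: 33.3
eef_pos: [561.4, -374.4, 52.3]
eef_rot: [3.141, 0.001, 1.769]
wrist_force: [-1.7, 1.8, 5.3]
finger_gap: 39.8
```

>>> jog_arm(
  increments=[
    [0,0,0,0,0,0,4.1],
    [0,0,0,0,0,0,4.5],
    [0,0,0,0,0,0,5],
    [0,0,0,0,0,0,6],
    [0,0,0,0,0,0,7],
    [0,0,0,0,0,0,7],
    [0,0,-1,0,0,0,7],
    [0,0,-2.5,0,0,0,7],
    [0,0,-2.5,0,0,0,7],
    [0,0,-2.5,0,0,0,7],
    [0,0,-2,0,0,0,9.4],
    [0,0,0,0,0,0,9.4],
  ],
)

```text
clock: 34.8
eef_pos: [561.9, -374.6, 158.8]
eef_rot: [3.139, 0.003, 1.768]
wrist_force: [0.1, -0.7, 0.0]
finger_gap: 86.6
```

```bash
python3 go.py 544 355 155 1.0; python3 wr.py square_bottle 561 -374 .197 4 b3
```

```text
clock 34.8 tcp [ 561.9 -374.6  158.8] rot [3.139e+00 3.000e-03 1.768e+00] q [-0.64  0.61  1.16 -0.    1.36 -0.84] F [ 0.1 -0.7  0. ] gap 86.6
turn wz deg 44.0 then shift cm [ 60.43 -40.93   0.38]
```

View pics/b3.png

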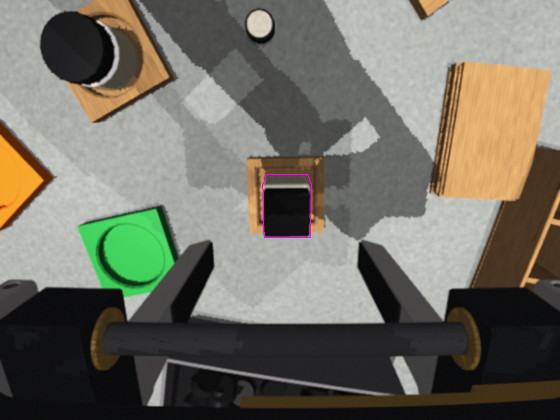

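>>> jog_arm(
  increments=[
    [0,0,0,0,0,8.8,9.4],
    [0,0,0,0,0,8.8,9.4],
    [0,0,0,0,0,8.8,9.4],
    [0,0,0,0,0,8.8,9.4],
    [0,0,0,0,0,8.8,9.4],
    [4,-2.7,0,0,0,0,9.4],
    [4,-2.7,0,0,0,0,9.4],
    [4,-2.7,0,0,0,0,9.4],
    [4,-2.7,0,0,0,0,9.4],
    [4,-2.7,0,0,0,0,9.4],
    [4,-2.7,0,0,0,0,9.4],
    [4,-2.7,0,0,0,0,9.4],
    [4,-2.7,0,0,0,0,9.4],
    [4,-2.7,0,0,0,0,9.4],
    [4,-2.7,0,0,0,0,9.4],
    [4,-2.7,0,0,0,0,9.4],
    [4,-2.7,0,0,0,0,9.4],
    [4,-2.7,0,0,0,0,9.4],
    [4,-2.7,0,0,0,0,9.4],
    [4,-2.7,0,0,0,0,9.4],
  ],
)

```text
clock: 37.35
eef_pos: [543.7, 350.8, 155.4]
eef_rot: [-3.141, 0.001, 1.0]
wrist_force: [-0.0, -0.4, 1.0]
finger_gap: 94.1
```

>>> jog_arm(
  increments=[
    [0.4,-0.4,0.3,0,0,0,9.4],
    [0,0,0,0,0,0,9.4],
    [0,0,0,0,0,0,9.4],
  ],
)

```text
clock: 37.72
eef_pos: [543.3, 353.8, 153.4]
eef_rot: [-3.141, 0.0, 0.999]
wrist_force: [0.6, -1.6, 0.7]
finger_gap: 93.8
```

```bash
python3 wf.py flask 544 355 1.0 f1; python3 go.py 544 355 50 1.0
```

```text
0.9 285.424262295082 206.832131147541 [286.5870868  201.58682977]
[542.066 353.887   1.003   0.945]
clock 37.825 tcp [543.5 353.9 153.8] rot [ 3.141 -0.     0.999] q [ 0.52  0.55  1.26 -0.    1.32  1.09] F [-0.5  0.  -0.3] gap 94.1
turn wz deg -0.0 then shift cm [ 1.200e-01 -1.000e-02  1.038e+01]
```

View pics/f1.png

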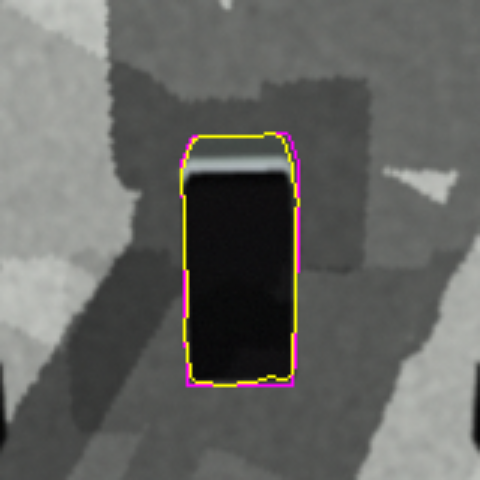

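>>> jog_arm(
  increments=[
    [0,0,1.5,0,0,0,9.4],
    [0,0,2.5,0,0,0,9.4],
    [0,0,2.5,0,0,0,9.4],
    [0,0,2.5,0,0,0,8.5],
    [0,0,1.5,0,0,0,7.5],
    [0,0,0,0,0,0,6.5],
    [0,0,0,0,0,0,5.5],
    [0,0,0,0,0,0,4.5],
    [0,0,0,0,0,0,3.8],
    [0,0,0,0,0,0,3.2],
    [0,0,0,0,0,0,2.6],
    [0,0,0,0,0,0,2.5],
    [0,0,0,0,0,0,2.5],
    [0,0,0,0,0,0,2.5],
  ],
  squeeze=25,
)

```text
clock: 39.58
eef_pos: [543.3, 355.0, 48.8]
eef_rot: [3.141, -0.0, 1.0]
wrist_force: [0.9, -0.7, 4.9]
finger_gap: 33.2
```

>>> jog_arm(
  increments=[
    [0,0,-0.3,0,0,0,2.5],
    [0,0,-0.7,0,0,0,2.5],
    [0,0,-1.5,0,0,0,2.5],
    [0,0,-2.5,0,0,0,2.5],
    [0,0,-2.5,0,0,0,2.5],
    [0,0,-2.5,0,0,0,2.5],
    [0,0,-1,0,0,0,2.5],
    [0,0,0,0,0,0,2.5],
  ],
)

```text
clock: 40.58
eef_pos: [543.2, 355.0, 159.0]
eef_rot: [3.141, -0.001, 1.0]
wrist_force: [-0.1, 0.1, -1.3]
finger_gap: 33.3
```

```bash
python3 go.py 440 -117 158 0.02; python3 hv.py flask 48.2 f2
```

```text
clock 40.575 tcp [543.2 355.  159. ] rot [ 3.141e+00 -1.000e-03  1.000e+00] q [0.52 0.55 1.26 0.   1.33 1.09] F [-0.1  0.1 -1.3] gap 33.3
turn wz deg 56.2 then shift cm [-11.26  46.99   0.1 ]
```

View pics/f2.png

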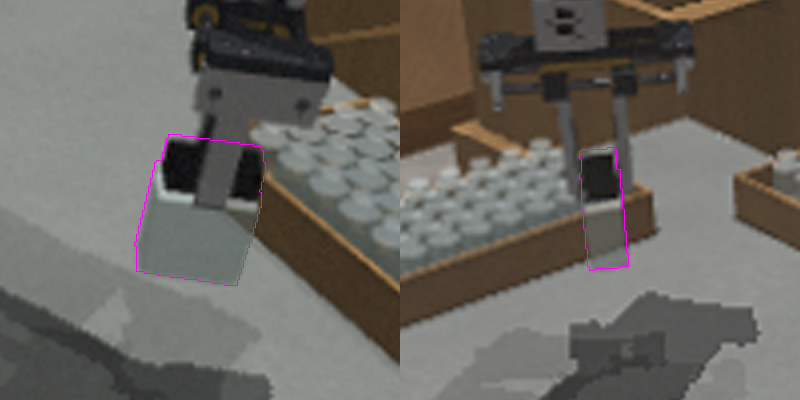

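>>> jog_arm(
  increments=[
    [0,0,0,0,0,4,2.5],
    [0,0,0,0,0,8,2.5],
    [0,0,0,0,0,8,2.5],
    [0,0,0,0,0,8,2.5],
    [0,0,0,0,0,8,2.5],
    [0,0,0,0,0,8,2.5],
    [0,0,0,0,0,8,2.5],
    [0,0,0,0,0,4.2,2.5],
    [0,0,0,0,0,0,2.5],
  ],
)

```text
clock: 41.8
eef_pos: [542.8, 354.8, 157.5]
eef_rot: [3.141, 0.001, 0.02]
wrist_force: [0.1, 0.5, -1.3]
finger_gap: 33.3
```

>>> jog_arm(
  increments=[
    [-0.38,1.8,0,0,0,0,2.5],
    [-0.75,3.1,0,0,0,0,2.5],
    [-0.75,3.1,0,0,0,0,2.5],
    [-0.75,3.1,0,0,0,0,2.5],
    [-0.75,3.1,0,0,0,0,2.5],
    [-0.75,3.1,0,0,0,0,2.5],
    [-0.75,3.1,0,0,0,0,2.5],
    [-0.75,3.1,0,0,0,0,2.5],
    [-0.75,3.1,0,0,0,0,2.5],
    [-0.75,3.1,0,0,0,0,2.5],
    [-0.75,3.1,0,0,0,0,2.5],
    [-0.75,3.1,0,0,0,0,2.5],
    [-0.75,3.1,0,0,0,0,2.5],
    [-0.75,3.1,0,0,0,0,2.5],
    [-0.75,3.1,0,0,0,0,2.5],
    [-0.38,1.8,0,0,0,0,2.5],
    [0,0,0,0,0,0,2.5],
    [0,0,0,0,0,0,2.5],
  ],
)

```text
clock: 44.05
eef_pos: [439.7, -116.6, 158.4]
eef_rot: [-3.141, 0.0, 0.021]
wrist_force: [-0.2, 0.3, -1.5]
finger_gap: 33.1
```

```bash
python3 go.py 440 -117 52.5 0.02; python3 wr.py flask_nest 440 -117 0.02 0 f3
```

```text
clock 44.05 tcp [ 439.7 -116.6  158.4] rot [-3.141  0.     0.021] q [-0.34  0.13  1.83  0.    1.19  1.21] F [-0.2  0.3 -1.5] gap 33.1
turn wz deg 0.0 then shift cm [ 0.03  0.04 10.59]
```

View pics/f3.png

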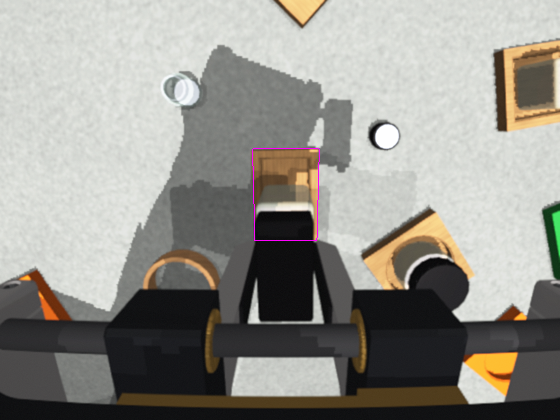

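>>> jog_arm(
  increments=[
    [0,0,1.5,0,0,0,2.5],
    [0,0,2.5,0,0,0,2.5],
    [0,0,2.5,0,0,0,2.5],
    [0,0,1.6,0,0,0,2.5],
    [0,0,1,0,0,0,2.5],
    [0,0,0.5,0,0,0,2.5],
    [0,0,0.3,0,0,0,2.5],
    [0,0,0.2,0,0,0,2.5],
    [0,0,0.2,0,0,0,2.5],
    [0,0,0.1,0,0,0,2.5],
    [0,0,0.05,0,0,0,2.5],
    [0,0,0,0,0,0,2.5],
    [0,0,0,0,0,0,2.5],
  ],
)

```text
clock: 45.72
eef_pos: [439.8, -117.2, 54.1]
eef_rot: [3.142, -0.0, 0.02]
wrist_force: [-0.3, -0.6, -0.5]
finger_gap: 33.2
```

>>> jog_arm(
  increments=[
    [0,0,0.05,0,0,0,2.5],
    [0,0,0.05,0,0,0,2.5],
    [0,0,0,0,0,0,2.5],
    [0,0,0,0,0,0,2.5],
  ],
)

```text
clock: 46.22
eef_pos: [439.7, -117.2, 53.1]
eef_rot: [3.142, 0.0, 0.02]
wrist_force: [-0.7, -0.7, -1.5]
finger_gap: 33.7
```

>>> jog_arm(
  increments=[
    [0,0,0.05,0,0,0,2.5],
    [0,0,0.05,0,0,0,2.5],
    [0,0,0,0,0,0,2.5],
    [0,0,0,0,0,0,2.5],
  ],
)

```text
clock: 46.72
eef_pos: [439.9, -117.4, 52.7]
eef_rot: [3.141, -0.001, 0.02]
wrist_force: [-3.6, -1.3, 8.6]
finger_gap: 33.4
```

>>> jog_arm(
  increments=[
    [0,0,0,0,0,0,3.5],
    [0,0,0,0,0,0,4],
    [0,0,0,0,0,0,5],
    [0,0,0,0,0,0,6],
    [0,0,0,0,0,0,6],
    [0,0,-1,0,0,0,6],
    [0,0,-2.5,0,0,0,6],
    [0,0,-2.5,0,0,0,6],
    [0,0,-2.5,0,0,0,6],
    [0,0,-2.5,0,0,0,6],
    [0,0,-2.5,0,0,0,6],
    [0,0,-2.5,0,0,0,6],
    [0,0,0,0,0,0,6],
  ],
)

```text
clock: 48.35
eef_pos: [440.3, -117.4, 213.9]
eef_rot: [3.14, -0.003, 0.02]
wrist_force: [-0.9, 0.1, -0.9]
finger_gap: 60.1
```

Run:
```python
from h import *
print(read_state()["clock"])
P={"vial":(656,-128,0),"jar":(361,-272,0),"square_bottle":(561,-374,.197),"flask":(440,-117,0.02)}
for cn,(a,b,w,h) in {"scene":(130,140,240,180),"side":(220,120,240,180)}.items():
    c=camera(cn); im=cv2.resize(np.ascontiguousarray(c["image"][:,:,::-1]),None,fx=4,fy=4,interpolation=2)
    for n,q in P.items():
        k,_=cv2.findContours(cv2.resize(sil(c,n,*q,4).astype(np.uint8),None,fx=2,fy=2,interpolation=0),0,2); cv2.drawContours(im,k,-1,(255,0,255),1)
    im=im[b*4:(b+h)*4,a*4:(a+w)*4]; cv2.imwrite(f"pics/end_{cn}.png",cv2.resize(im,(780,585),interpolation=cv2.INTER_AREA))
    for n,q in P.items():
        for r in regions_of(c,n):
            ys,xs=np.nonzero(r["mask"]); t=proj(c,[[q[0],q[1],40]])[0]
            if np.hypot(xs.mean()-t[0],ys.mean()-t[1])<12: print(cn,n,np.round(fit([(c,fillm(r["mask"]))],n,q[:2],[q[2]],4),3)); break
```

```text
48.35
scene vial [ 6.56045e+02 -1.27291e+02  1.92000e-01  9.32000e-01]
scene jar [ 3.62326e+02 -2.72413e+02  1.61000e-01  9.44000e-01]
scene square_bottle [ 5.61555e+02 -3.75034e+02  1.70000e-01  9.12000e-01]
scene flask [ 4.38717e+02 -1.17024e+02 -4.70000e-02  9.25000e-01]
side vial [ 6.62041e+02 -1.23729e+02  3.21000e-01  8.63000e-01]
side jar [ 3.62458e+02 -2.72949e+02  6.70000e-02  9.20000e-01]
side square_bottle [ 5.63955e+02 -3.73239e+02  3.33000e-01  9.21000e-01]
side flask [ 4.37506e+02 -1.20194e+02  2.61000e-01  9.08000e-01]
```

View pics/end_scene.png

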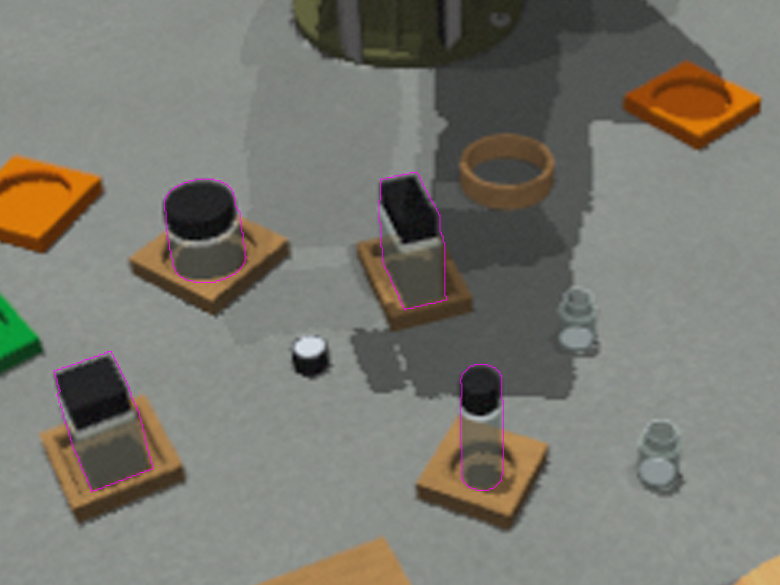

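View pics/end_side.png

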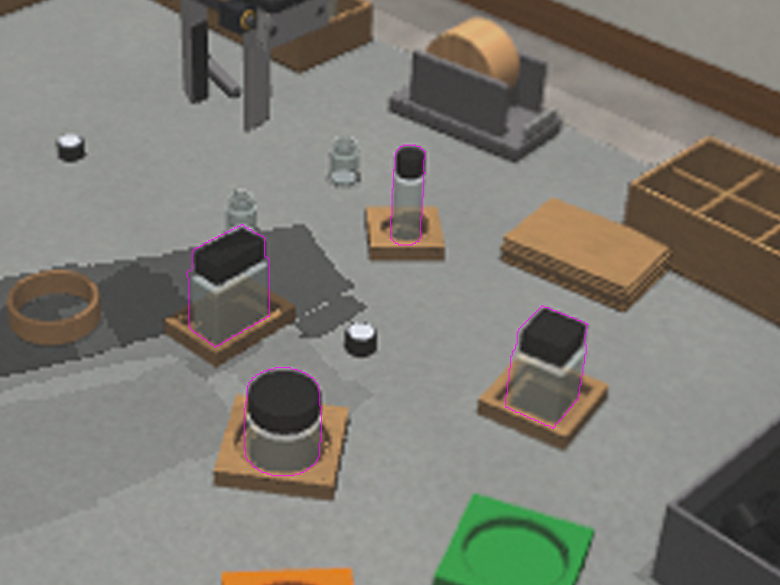

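```bash
python3 -c "
from cell import *
print(sign_off(), read_state()['clock'])"
```

```text
the job is handed in; nothing more can be done
the job is handed in; nothing more can be done
```

I packed all four containers into their matching nests, at about 48 s of the 120 s allowed, and handed the job in. sign_off gave no verdict. I lowered each one slowly until the wrist force showed contact with the recess floor, then released it and raised the arm clear.

**Last checks, scene camera:** all four stood upright in their recesses, and the fits put them within about 2 mm of the nest centres. The flask and square bottle were within about 0.07 rad of their recesses. The open vials looked upright and where they were, but I only judged that by eye.

**Checks that disagreed:** the single side-camera fits were looser.
- **Vial:** it came out about 7 mm off centre in that view, with a weaker match.
- **Flask:** it came out about 0.24 rad off, close to the 0.27 limit.
- **Square bottle:** it came out about 0.14 rad off.

I trust the scene view and the outlines drawn on both pictures, which matched the containers. The side view's fit to the square bottle's yaw had already been about 0.27 rad off before the pick.

**Also odd:** the jar and square bottle closed to their cap widths (55 and 40 mm), not their glass widths (60 and 44 mm). I did not find out why, but both held without slipping.

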